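# Shut the loaded sample drawer and press its electronic label home

## Robot

A 6-joint arm with a two-finger parallel gripper is mounted at the origin on a cart in front of the work surface, level with it; the furniture and walls round the work are solid. World frame = base frame: x ahead of the robot, y to its left, z up, the work surface at z = 0. Lengths are in m, angles in rad, forces in N, time in s.
With the tool pointing down it reaches from about 0.35 to 0.775 m from the base axis. Payload 7.3 kg.
Tool frame: the origin (TCP) lies midway between the tips of the shut fingers; the grasp point (between the pads) lies 19 mm behind it (robot.grip_depth is the z of the grasp point in the tool frame, in m); z points along the fingers, y is the line along which they close (so a half turn about z gives the same grasp; the last joint's range is limited). The gripper opens to 92 mm and grips with 3 to 60 N. Pads are 19 mm wide; open, the fingers measure 130 mm over their backs; the gripper's body (75 mm by 190 mm) begins 47 mm behind the grasp point.
Start: joints at [1.019, 0.342, 1.524, -0, 1.275, -0.146], TCP at [0.207, 0.482, 0.227] pointing down, gripper open.
Joint ranges: [-2.53, 2.53], [-0.77, 2.02], [0.04, 2.7], [-1, 4.14], [0.28, 2.66], [-3.11, 3.11]. Speed limits (rad/s): [2.57, 2.57, 3.14, 3.14, 3.14, 3.14].

## Interface

Orientations are given as [roll, pitch, yaw] about the fixed x, y, z axes, in that order (R = Rz(yaw) Ry(pitch) Rx(roll)).
In Python, from cell import robot, viewer gives the robot as it stands.
- The arm moves only by the tool step_arm, never from a script. Its argument "increments" is a list of rows, each an object with "delta_pos": the shift along the tool's x, y, z in cm, a list of three; "dr": the turn, a rotation vector about the tool's x, y, z in degrees, a list of three; "fingers": the closure, from -1 (fully open) to 1 (shut), so that 0 is half open. In form: [{"delta_pos": [tx, ty, tz], "dr": [wx, wy, wz], "fingers": fingers}, ...]. A call has exactly 5 rows; each row is the pose to reach, as a shift and turn from the pose commanded when the call began, along the tool's axes at that moment; what a row does not reach only later rows make up. A row lasts 1/8 s, in which the tool goes at most 62.5 mm and 10.7 degrees, less where a joint would pass 70% of its speed; a pose out of reach is approached as far as the arm can. A call with a gripper value outside its range is refused whole. The fingers move at their own pace and stop on an object; "newtons" is the grip in N (left out, the last holds). Time passes only in rows, so rows that repeat a pose let the fingers close, or fill a call up. It gives the time, the measured TCP pose, the force, the opening and the grip force at its end, in the units of the state.
- robot.observe(): the state, without advancing time (a new reading comes with each control period).
- viewer.read_camera(name): name is "side" or "top"; returns the picture (400x640x3 uint8, red, green, blue); there is no depth.
- viewer.camera_params(name): a dict with "K" (3x3 intrinsics, pixels), "T" (4x4, takes a point from camera to world coordinates). Camera axes: x right, y down, z forward; pixel columns grow to the right and rows downward; lengths in m; the calibration is good to about 2 mm. A picture is of the moment at which its call begins. camera_params takes no time and is no camera call.
- robot.hand_in(): hands the job in; it is judged then, once.
The state is a dict: "time": time; "qpos": joint angles; "qvel": joint speeds; "joint_efforts": joint torques, N m; "tool_pos": TCP position; "tool_rot": TCP orientation; "contact_force": force on the tool from outside, world axes, zero at the start; "torque": the same for the moment, N m; "opening": finger opening in m; "grip_force": force on a finger pad.
Only numpy, scipy, OpenCV 4.12 (cv2) and the standard library are available. Lean on these libraries where they do the work, as an engineer would, in place of code of your own. Each camera call takes 0.05 s, during which the arm holds its last target. There are 200 camera calls.

## Task

The sample drawer on the right of the small white drawer unit has just been loaded: push it fully shut first. Then take the label with the orange band out of the black cradle, slide it down behind the aluminium lip on that drawer's front, screen facing out, and press it fully home against the sprung contacts inside. Finish while still gripping the label and holding it pressed home, so that I can tighten its locking screw; leave the other label, the jars, the dropper bottle and the petri dish as they are.

Things in the scene. Friction and masses are not known exactly. Their poses are not given: they have to be found in the camera images.
- drawer_unit: small white sample unit, 244 wide (y), 112 deep, 106 mm high, fixed. Origin on the table under the middle of the carcass front; +x to its back, -x out of its front. Grey drawer fronts stand 10 mm before the carcass. Left drawer: fixed shut, with a blue-banded label seated and locked (its top at z 153 mm), as the job should look when done. Right drawer: the one to shut, with the same fittings.
- drawer (a joint): opening of the right drawer in m: 0 shut, 0.075 fully open; it slides out along the unit's -x, needs about 3 N to move and stays where it is left. The jars in it are fixed to it.
- drawer_pull (a point): middle of the right drawer's bar handle: horizontal steel bar 8 mm thick, 76 mm long along y, 38 mm before the drawer front, 30 mm above the table. It is the foremost part of the drawer; pushing it along the unit's +x shuts the drawer. Moves with the drawer; axes as drawer_unit.
- drawer_face (a point): middle of the outer face of the right drawer's front, 100 mm above the table (6 mm below the top edge of front and unit). This flat face is the back wall of the label channel and stands 13 mm higher than the lip, so a label can be pushed back against it above the lip and slid down it. Moves with the drawer; axes as drawer_unit.
- label_seat (a point): where the centre of the label's foot must come: middle of the channel floor of the right drawer, 68 mm above the table, 6 mm before the drawer face. The channel, open at the top, is 12 mm wide from face to lip and 68 mm long between end cheeks. Label straight in it, foot on the floor, is fully home. Moves with the drawer; axes as drawer_unit.
- contact_strip (a joint): black sprung contact strip in the middle of the channel, 30 mm long; value in m, how far it is pressed down: 0 at rest (its top 6 mm above the channel floor), 0.006 when the label is fully home on the floor. It takes 3 N to start and 8 N at home; it lifts the label again if that is let go. On the floor the label stops hard.
- orange_label: electronic label to fit: white plate 9 thick (x), 62 wide (y), 85 mm tall (z), about 80 g, screen on its -x face, orange band at the top. Origin at the centre of its foot; z up. Stands loose in a slot of the cradle, foot 8 and top 93 mm above the table. When home it stands out 47 mm above the 106 mm high unit: whatever grips it must be above the unit's top, so grip its upper part.
- green_label: same label with a green band, in the other slot; stays there.
- cradle: black charging cradle, 52 x 168 x 24 mm, fixed to the table; two slots 16 mm deep, their centres 46 mm either side of its middle along y (30 mm free between the labels). Origin at the centre of its underside.
- sample_jar: loose sample jar, 46 mm across, 77 mm tall, white lid; origin at the centre of its underside; stays.
- dropper_bottle: loose amber dropper bottle, 34 mm across, 102 mm tall; origin at the centre of its underside; stays.
- petri_dish: loose petri dish, 58 mm across, 15 mm high; origin at the centre of its underside; stays.
- lip_top (a point): middle of the top edge of the right drawer's aluminium lip, 93 mm above the table, 22 mm before the drawer face: the lip (3 mm thick, 74 mm long) is upright, 12 mm before the face, up to 84 mm above the table, then flares outward to here. A brass-headed thumbscrew sticks out of it to 29 mm before the face, 70 mm above the table.

How it is judged:
On the way, in this order (a step that is already met when the one before it is completed fails the run):
1. the right drawer is pushed shut (within 4 mm), the orange label not yet in its channel (value of joint drawer below 0.004 m and distance between orange_label and label_seat above 0.03 m), for 0.2 s.
2. the orange label's foot is behind the lip, screen outward (z of orange_label in the frame of label_seat below 0.013 m and horizontal distance between orange_label and label_seat below 0.007 m), for 0.1 s.
At the end, for the whole second after the job is handed in: Right drawer shut (5 mm); orange label upright (0.12 rad) behind its lip, screen outward, foot within 6 mm of the seat's centre and 1.8 mm of the channel floor, contact strip pressed over 4.2 mm; the gripper still grips the label (over 3 N); all is still (value of joint drawer below 0.005 m and z of orange_label in the frame of label_seat between -0.003 and 0.0018 m and horizontal distance between orange_label and label_seat below 0.006 m and angle between orange_label's own z axis and vertical below 0.12 rad and x of drawer_face in the frame of orange_label above 0 m and value of joint contact_strip above 0.0042 m and contact force between the fingers and orange_label above 3 N and linear speed of orange_label below 0.02 m/s); the arm keeps its last pose, push and grip.
It fails at once if the green label was disturbed (moved over 20 mm) (distance of green_label from where it was at the start of the episode above 0.02 m).
It fails at once if the sample jar was disturbed (moved over 20 mm or tipped) (distance of sample_jar from where it was at the start of the episode above 0.02 m or angle between sample_jar's own z axis and vertical above 0.4 rad).
It fails at once if the dropper bottle was disturbed (moved over 20 mm or tipped) (distance of dropper_bottle from where it was at the start of the episode above 0.02 m or angle between dropper_bottle's own z axis and vertical above 0.4 rad).
It fails at once if the petri dish was disturbed (moved over 20 mm) (distance of petri_dish from where it was at the start of the episode above 0.02 m).
It also fails if it takes over 53 s, if anything falls off the work surface, if the arm or the gripper's body presses on something with over 40 N, if the wrist force passes 120 N, or if a joint passes its speed limit or range.

## Working session

There is one attempt and no reset: what is moved stays moved. The work goes in short steps, Python scripts to look and compute and a tool call to move; the robot and the scene stay as the last step left them, time stands still between calls to the robot, and variables do not carry over. Pictures are saved under pics/ and viewed, at most 10 in all, crops included, and the job is handed in when it is done.

Besides the shell and the picture viewer there is one more tool, called after ">>>" as name([rows], argument=value, ...), one row to a line, values as JSON. step_arm: Moves the arm, as the interface text tells. Its arguments: {"type":"object","properties":{"increments":{"type":"array"},"newtons":{"type":"number"}},"required":["increments"]}

```bash
mkdir -p pics; python3 - <<'E'
from cell import robot, viewer
import cv2,numpy as np
for n in("side","top"):
    im=viewer.read_camera(n); cv2.imwrite(f"pics/{n}0.png",cv2.resize(im[:,:,::-1],(800,500),interpolation=cv2.INTER_CUBIC))
    cv2.imwrite(f"pics/{n}0_raw.png",im[:,:,::-1])
    p=viewer.camera_params(n);print(n,np.round(p["K"],1).tolist(),np.round(p["T"],3).tolist())
s=robot.observe();print(s["tool_pos"],s["tool_rot"],s["time"],s["opening"])
E
```

```text
side [[465.0, 0.0, 317.3], [0.0, 465.0, 205.7], [0.0, 0.0, 1.0]] [[0.423, 0.745, -0.516, 1.037], [0.906, -0.339, 0.253, -0.183], [0.014, -0.575, -0.818, 0.868], [0.0, 0.0, 0.0, 1.0]]
top [[497.0, 0.0, 325.3], [0.0, 497.0, 200.1], [0.0, 0.0, 1.0]] [[-0.005, -0.982, 0.186, 0.297], [-1.0, 0.002, -0.018, 0.045], [0.018, -0.186, -0.982, 1.402], [0.0, 0.0, 0.0, 1.0]]
[0.2070476  0.48206719 0.2261092 ] [-3.14021084e+00 -1.92420024e-04  2.73575539e+00] 0.1 0.0914315955176654
```

View pics/side0.png

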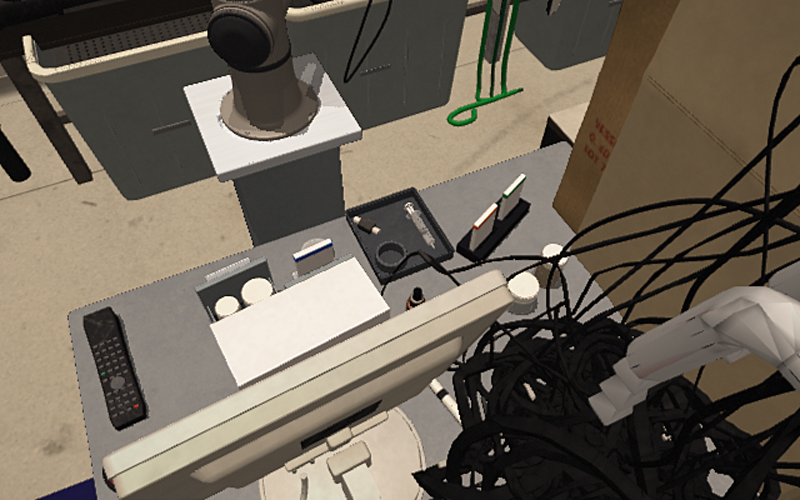

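View pics/top0.png

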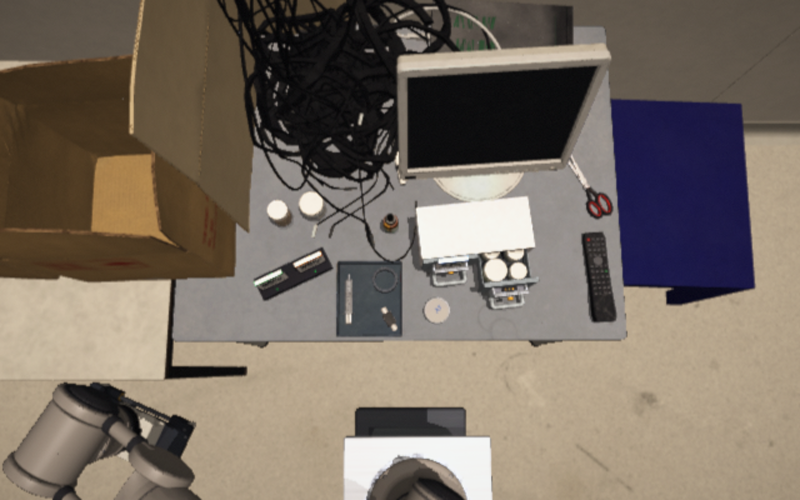

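Side view: the robot is at the back, the drawer unit at (300,320), and the cradle with the orange label (485,218) and green label (512,188). Top view: the cradle is at (293,273), with the orange label to the right. The unit is at (475,230), with the right drawer open at (507,275). I'll enlarge both areas.

```bash
python3 - <<'E'
import cv2,numpy as np
t=cv2.imread("pics/top0_raw.png");s=cv2.imread("pics/side0_raw.png")
def c(im,x,y,w,h,W,H): return cv2.resize(im[y:y+h,x:x+w],(W,H),interpolation=cv2.INTER_CUBIC)
# unit top: x 325-435,y150-255 ; cradle top: 195-275,190-250
a=c(t,325,150,114,85+15,400*114//100,400)
cv2.imwrite("pics/c_top.png",np.hstack([c(t,325,152,100,100,400,400),c(t,195,190,100,100,400,400)]))
cv2.imwrite("pics/c_side.png",np.hstack([c(s,155,185,160,130,640//160*160*5//8,325),c(s,360,130,80,65,400,325)]))
E
```

```text
(no output)
```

View pics/c_top.png

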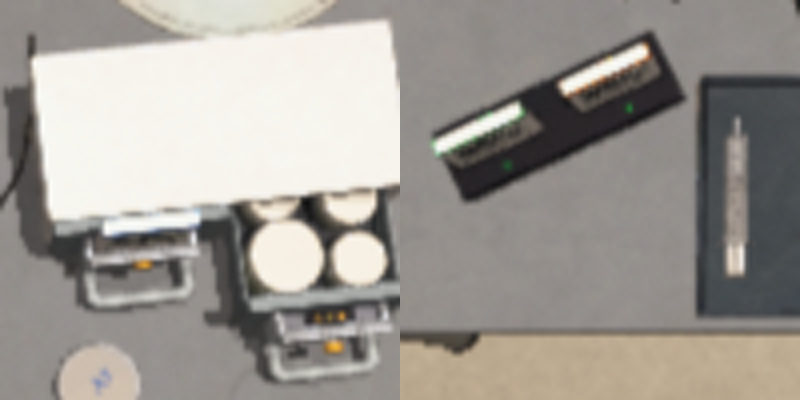

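View pics/c_side.png

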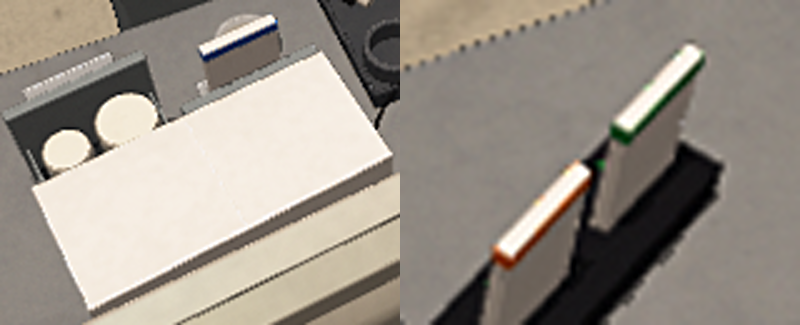

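The crops show these positions.
- **Top crop:** carcass top corners at (33,57), (388,20) and (52,222). The handle bar runs (272,375)–(378,360). The orange label top runs (560,90)–(648,48), with the screen facing the robot.
- **Side crop:** carcass corners at (35,187), (325,50), (392,155) and (88,310). The orange label top runs (495,255)–(590,170).

Next I'll fit poses from these.

```bash
cat > h.py <<'E'
from cell import robot, viewer
import numpy as np
from scipy.optimize import least_squares
from scipy.spatial.transform import Rotation as R
P={n:viewer.camera_params(n) for n in("side","top")}
def proj(n,p):
    T=np.array(P[n]["T"]);c=T[:3,:3].T@(np.array(p)-T[:3,3]);u=np.array(P[n]["K"])@c;return u[:2]/u[2]
def unproj(n,uv,z):
    T=np.array(P[n]["T"]);d=T[:3,:3]@np.linalg.solve(np.array(P[n]["K"]),[uv[0],uv[1],1]);return T[:3,3]+d*(z-T[2,3])/d[2]
def fit(obs,x0):  # obs: (cam,(u,v),local xyz)
    def f(q):
        c,s=np.cos(q[2]),np.sin(q[2])
        return np.concatenate([proj(n,[q[0]+c*l[0]-s*l[1],q[1]+s*l[0]+c*l[1],l[2]])-uv for n,uv,l in obs])
    r=least_squares(f,x0);return r.x,f(r.x)
E
python3 - <<'E'
from h import *
t1=lambda x,y:(325+x/4,152+y/4)
t2=lambda x,y:(195+(x-400)/4,190+y/4)
s1=lambda x,y:(155+x/2.5,185+y/2.5)
s2=lambda x,y:(360+(x-400)/5,130+y/5)
h=.106
o=[("top",t1(33,57),(.112,.122,h)),("top",t1(388,20),(.112,-.122,h)),("top",t1(52,222),(0,.122,h)),
("side",s1(35,187),(0,-.122,h)),("side",s1(325,50),(0,.122,h)),("side",s1(392,155),(.112,.122,h)),("side",s1(88,310),(.112,-.122,h))]
q,r=fit(o,[.5,0,0]);print("unit",q.round(4),r.round(1))
for a in((272,375),(378,360)):print("bar",unproj("top",t1(*a),.034).round(4))
for a in((250,305),(398,288)):print("front",unproj("top",t1(*a),.106).round(4))
H=.093
l=[("top",t2(560,92),(-.0045,.031,H)),("top",t2(651,56),(-.0045,-.031,H)),("top",t2(558,84),(.0045,.031,H)),("top",t2(646,42),(.0045,-.031,H)),
("side",s2(495,250),(-.0045*-1,-.031,H)),("side",s2(510,265),(.0045,-.031,H)),("side",s2(592,178),(.0045,.031,H)),("side",s2(580,163),(-.0045,.031,H))]
l.pop(4)
q2,r2=fit(l,[.45,.2,.4]);print("label",q2.round(4),r2.round(1))
for n,uv in (("petri top",(97,380)),):print(n,unproj("top",t1(*uv),.015).round(3))
for uv in((310/1.25,205/1.25),(278/1.25,211/1.25),(390/1.25,222/1.25)):print(unproj("top",uv,.08).round(3))
c,s=np.cos(q[2]),np.sin(q[2])
print("local bar/front in unit frame:")
for a,z in(((272,375),.034),((378,360),.034),((250,305),.106),((398,288),.106)):
    d=unproj("top",t1(*a),z)[:2]-q[:2];print((c*d[0]+s*d[1]).round(4),(-s*d[0]+c*d[1]).round(4))
E
```

```text
unit [ 0.5386 -0.1295  0.1012] [-1.8 -0.7 -1.1 -0.3 -1.9 -1.2 -2.  -0.3 -1.5 -0.1  0.  -0.2 -0.2 -0. ]
bar [ 0.4281 -0.1674  0.034 ]
bar [ 0.4382 -0.2413  0.034 ]
front [ 0.4673 -0.1431  0.106 ]
front [ 0.4783 -0.2414  0.106 ]
label [0.5298 0.233  0.4109] [ 0.4 -0.8 -0.8 -1.  -0.4 -1.9 -0.8 -0.6 -1.  -1.8 -0.3 -1.  -1.3 -0.1]
petri top [ 0.427 -0.048  0.015]
[0.649 0.231 0.08 ]
[0.636 0.3   0.08 ]
[0.611 0.056 0.08 ]
local bar/front in unit frame:
-0.1138 -0.0265
-0.1112 -0.101
-0.0723 -0.0063
-0.0713 -0.1052
```

Poses are fitted; the drawer is about 62 mm open. I'll add a helper that prints the increments needed to reach a target pose.

```bash
cat >> h.py <<'E'
UN=np.array([.5386,-.1295,.1012])
def unit2w(x,y,z,U=UN):
    c,s=np.cos(U[2]),np.sin(U[2]);return np.array([U[0]+c*x-s*y,U[1]+s*x+c*y,z])
def Rd(yaw,tilt=0): return R.from_euler("z",yaw)*R.from_euler("x",np.pi)*R.from_euler("y",tilt,degrees=True)
def incs(tgts,p=None,r=None):
    s=robot.observe();p=s["tool_pos"] if p is None else p;r=R.from_euler("xyz",s["tool_rot"]) if r is None else r
    for q,w in tgts: print("dpos",(r.inv().apply(np.array(q)-p)*100).round(2).tolist(),"dr",np.degrees((r.inv()*w).as_rotvec()).round(1).tolist())
    # chained variant: successive calls
E
python3 - <<'E'
from h import *
w=Rd(np.pi+.1012,-25)
a=np.array([.36,.18,.22]);ra=Rd(np.pi+.1012)
b=unit2w(-.15,-.064,.12);c=unit2w(-.15,-.064,.018)
print(b,c)
incs([(a,ra)]);incs([(b,w)],a,ra);incs([(c,w),(unit2w(-.10,-.064,.018),w)],b,w)
E
```

```text
[ 0.3958332  -0.20832666  0.12      ] [ 0.3958332  -0.20832666  0.018     ]
dpos [-25.98, -21.71, 0.64] dr [-0.1, -0.0, -29.1]
dpos [0.36, -39.0, 10.0] dr [0.0, -25.0, 0.0]
dpos [4.31, -0.0, 9.24] dr [0.0, 0.0, 0.0]
dpos [-0.22, -0.0, 11.36] dr [0.0, 0.0, 0.0]
```

>>> step_arm([
  {"delta_pos":[-26,-21.7,0.6],"dr":[0,0,-29],"fingers":1},
  {"delta_pos":[-26,-21.7,0.6],"dr":[0,0,-29],"fingers":1},
  {"delta_pos":[-26,-21.7,0.6],"dr":[0,0,-29],"fingers":1},
  {"delta_pos":[-26,-21.7,0.6],"dr":[0,0,-29],"fingers":1},
  {"delta_pos":[-26,-21.7,0.6],"dr":[0,0,-29],"fingers":1},
])

```text
time: 0.72
tool_pos: [0.3413, 0.2177, 0.2214]
tool_rot: [3.142, 0.0, -3.04]
contact_force: [1.1, 0.7, 0.3]
opening: 0.0464
grip_force: 0.0
```

```bash
python3 - <<'E'
from h import *
s=robot.observe();print(s["tool_pos"],s["tool_rot"],s["time"])
w=Rd(np.pi+.1012,-25)
incs([(unit2w(-.15,-.064,.12),w)])
E
```

```text
[0.34128393 0.21774347 0.22142359] [ 3.14152975e+00  1.52795328e-04 -3.04045281e+00] 0.725
dpos [-1.12, -42.94, 10.14] dr [0.0, -25.0, -0.0]
```

>>> step_arm([
  {"delta_pos":[-1.1,-42.9,10.1],"dr":[0,-25,0],"fingers":1},
  {"delta_pos":[-1.1,-42.9,10.1],"dr":[0,-25,0],"fingers":1},
  {"delta_pos":[-1.1,-42.9,10.1],"dr":[0,-25,0],"fingers":1},
  {"delta_pos":[-1.1,-42.9,10.1],"dr":[0,-25,0],"fingers":1},
  {"delta_pos":[-1.1,-42.9,10.1],"dr":[0,-25,0],"fingers":1},
])

```text
time: 1.35
tool_pos: [0.373, -0.0218, 0.1626]
tool_rot: [3.139, 0.432, -3.04]
contact_force: [1.1, -0.0, -0.2]
opening: 0.0006
grip_force: 0.0
```

```bash
python3 - <<'E'
from h import *
s=robot.observe();print(s["tool_pos"],s["tool_rot"],s["time"])
w=Rd(np.pi+.1012,-25)
incs([(unit2w(-.15,-.064,.06),w),(unit2w(-.15,-.064,.018),w),])
E
```

```text
[ 0.37299195 -0.0218018   0.16258657] [ 3.13920246  0.43216937 -3.04014666] 1.35
dpos [3.95, -18.81, 9.43] dr [0.1, -0.2, 0.0]
dpos [5.71, -18.82, 13.24] dr [0.1, -0.2, 0.0]
```

>>> step_arm([
  {"delta_pos":[3.95,-18.8,9.4],"dr":[0,0,0],"fingers":1},
  {"delta_pos":[3.95,-18.8,9.4],"dr":[0,0,0],"fingers":1},
  {"delta_pos":[3.95,-18.8,9.4],"dr":[0,0,0],"fingers":1},
  {"delta_pos":[3.95,-18.8,9.4],"dr":[0,0,0],"fingers":1},
  {"delta_pos":[5.7,-18.8,13.2],"dr":[0,0,0],"fingers":1},
])

```text
time: 1.98
tool_pos: [0.4191, -0.2073, 0.0488]
tool_rot: [3.137, 0.367, -3.063]
contact_force: [0.1, 0.3, 0.0]
opening: 0.0009
grip_force: 0.0
```

```bash
python3 - <<'E'
from h import *
import cv2
s=robot.observe();print(s["tool_pos"],s["tool_rot"],s["time"])
w=Rd(np.pi+.1012,-25)
incs([(unit2w(x,-.064,.018),w) for x in (-.15,-.12,-.09,-.06,-.055)])
im=viewer.read_camera("top")[:,:,::-1]
cv2.imwrite("pics/push.png",cv2.resize(im[140:270,300:470],(680,520),interpolation=cv2.INTER_CUBIC))
E
```

```text
[ 0.41908048 -0.20728067  0.04883809] [ 3.13745041  0.3672375  -3.06260773] 1.975
dpos [3.28, 0.07, 2.04] dr [-0.3, -4.0, -1.2]
dpos [0.48, 0.13, 3.12] dr [-0.3, -4.0, -1.2]
dpos [-2.32, 0.2, 4.2] dr [-0.3, -4.0, -1.2]
dpos [-5.12, 0.26, 5.27] dr [-0.3, -4.0, -1.2]
dpos [-5.59, 0.27, 5.45] dr [-0.3, -4.0, -1.2]
```

View pics/push.png

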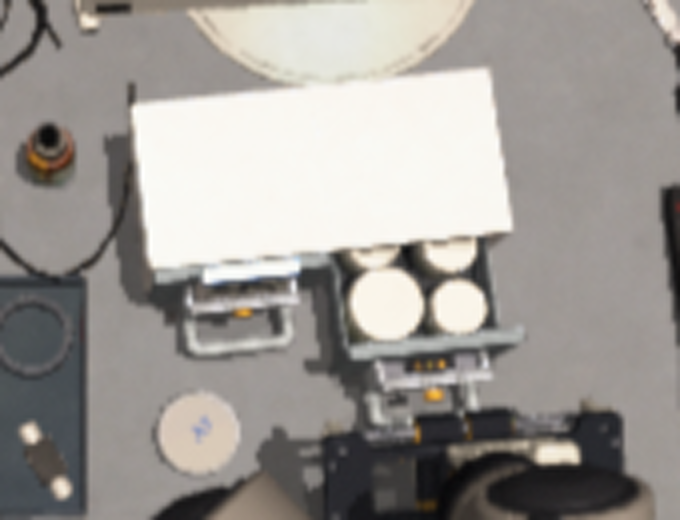

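The fingers are shut and just in front of the bar, near (440,430), about 7 mm clear of it. 25° of tilt is close to the reach limit, so I'll use 20°.

```bash
python3 - <<'E'
from h import *
w=Rd(np.pi+.1012,-20)
incs([(unit2w(x,-.064,.018),w) for x in (-.13,-.11,-.09,-.06,-.055)])
E
```

```text
dpos [1.22, -0.19, 2.5] dr [0.1, 0.8, -1.2]
dpos [-0.65, -0.15, 3.21] dr [0.1, 0.8, -1.2]
dpos [-2.52, -0.11, 3.91] dr [0.1, 0.8, -1.2]
dpos [-5.32, -0.05, 4.98] dr [0.1, 0.8, -1.2]
dpos [-5.79, -0.04, 5.16] dr [0.1, 0.8, -1.2]
```

>>> step_arm([
  {"delta_pos":[1.2,-0.2,2.5],"dr":[0,1,-1],"fingers":1},
  {"delta_pos":[1.2,-0.2,2.5],"dr":[0,1,-1],"fingers":1},
  {"delta_pos":[0.3,-0.2,2.9],"dr":[0,1,-1],"fingers":1},
  {"delta_pos":[-0.6,-0.15,3.2],"dr":[0,1,-1],"fingers":1},
  {"delta_pos":[-1.5,-0.15,3.55],"dr":[0,1,-1],"fingers":1},
])

```text
time: 2.65
tool_pos: [0.4452, -0.2022, 0.0216]
tool_rot: [3.141, 0.349, -3.041]
contact_force: [-3.6, -0.2, 1.4]
opening: 0.0004
grip_force: 1.3
```

```bash
python3 - <<'E'
from h import *
w=Rd(np.pi+.1012,-20)
incs([(unit2w(x,-.064,.018),w) for x in (-.1,-.08,-.065,-.06,-.057)])
E
```

```text
dpos [0.09, -0.11, 0.35] dr [0.0, 0.0, -0.0]
dpos [-1.78, -0.11, 1.04] dr [0.0, 0.0, -0.0]
dpos [-3.19, -0.11, 1.55] dr [0.0, 0.0, -0.0]
dpos [-3.66, -0.11, 1.72] dr [0.0, 0.0, -0.0]
dpos [-3.95, -0.11, 1.82] dr [0.0, 0.0, -0.0]
```

>>> step_arm([
  {"delta_pos":[-0.9,-0.1,0.7],"dr":[0,0,0],"fingers":1},
  {"delta_pos":[-1.8,-0.1,1.0],"dr":[0,0,0],"fingers":1},
  {"delta_pos":[-2.7,-0.1,1.35],"dr":[0,0,0],"fingers":1},
  {"delta_pos":[-3.4,-0.1,1.6],"dr":[0,0,0],"fingers":1},
  {"delta_pos":[-3.65,-0.1,1.7],"dr":[0,0,0],"fingers":1},
])

```text
time: 3.28
tool_pos: [0.4852, -0.1992, 0.0177]
tool_rot: [3.141, 0.349, -3.04]
contact_force: [-8.4, -2.0, 2.1]
opening: 0.0003
grip_force: 4.3
```

>>> step_arm([
  {"delta_pos":[-0.1,0,0.05],"dr":[0,0,0],"fingers":1},
  {"delta_pos":[-0.2,0,0.08],"dr":[0,0,0],"fingers":1},
  {"delta_pos":[-0.3,0,0.1],"dr":[0,0,0],"fingers":1},
  {"delta_pos":[-0.4,0,0.15],"dr":[0,0,0],"fingers":1},
  {"delta_pos":[-0.4,0,0.15],"dr":[0,0,0],"fingers":1},
])

```text
time: 3.9
tool_pos: [0.4856, -0.1985, 0.0168]
tool_rot: [3.139, 0.344, -3.042]
contact_force: [-24.3, -6.5, 7.7]
opening: 0.0003
grip_force: 10.2
```

Force rose sharply at constant position, so the drawer is shut. I'll back off and head for the label.

>>> step_arm([
  {"delta_pos":[3,0,-1],"dr":[0,0,0],"fingers":1},
  {"delta_pos":[4,0,-6],"dr":[0,5,0],"fingers":0.5},
  {"delta_pos":[4,0,-12],"dr":[0,10,0],"fingers":0},
  {"delta_pos":[4,0,-18],"dr":[0,20,0],"fingers":0},
  {"delta_pos":[4,0,-21],"dr":[0,20,0],"fingers":0},
])

```text
time: 4.53
tool_pos: [0.3814, -0.2107, 0.2046]
tool_rot: [-3.139, 0.001, -3.04]
contact_force: [0.5, -0.4, -0.3]
opening: 0.0359
grip_force: 0.0
```

```bash
python3 - <<'E'
from h import *
import cv2
s=robot.observe();print(s["tool_pos"],s["tool_rot"],s["time"])
w=Rd(.411+np.pi/2)
incs([([.53,.233,.2],w)])
im=viewer.read_camera("top")[:,:,::-1];cv2.imwrite("pics/shut_raw.png",im)
si=viewer.read_camera("side")[:,:,::-1];cv2.imwrite("pics/shut_side_raw.png",si)
f=lambda i,x,y:cv2.resize(i[y:y+100,x:x+100],(400,400),interpolation=cv2.INTER_CUBIC)
cv2.imwrite("pics/shut.png",np.hstack([f(im,330,152),f(si,150,185)]))
E
```

```text
[ 0.38142734 -0.21073146  0.20458544] [-3.13884135e+00  8.51948637e-04 -3.03982209e+00] 4.525
dpos [-19.29, 42.64, 0.36] dr [-0.1, 0.1, 72.3]
```

View pics/shut.png

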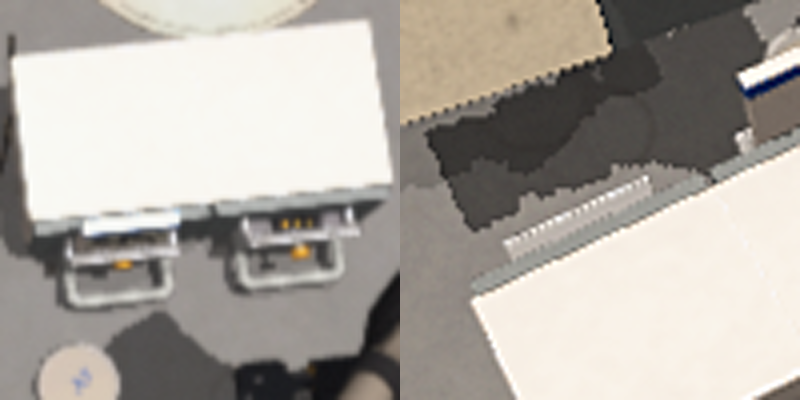

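The drawer is shut. The right lip is at (240,237)–(357,224), with the contacts near (295,225). I'll refine the unit pose and move towards the label at the same time.

```bash
python3 - <<'E'
from h import *
t=lambda x,y:(330+(x+.5)/4-.5,152+(y+.5)/4-.5)
s=lambda x,y:(150+(x-400+.5)/4-.5,185+(y+.5)/4-.5)
s1=lambda x,y:(155+(x+.5)/2.5-.5,185+(y+.5)/2.5-.5)
h=.106
top=[("top",t(12,57),(.112,.122,h)),("top",t(366,20),(.112,-.122,h)),("top",t(32,222),(0,.122,h)),("top",t(390,187),(0,-.122,h))]
side=[("side",s(470,297),(0,-.122,h)),("side",s1(325,50),(0,.122,h)),("side",s1(392,155),(.112,.122,h)),("side",s1(88,310),(.112,-.122,h))]
for o in(top,side,top+side):
    q,r=fit(o,UN);print(q.round(4),r.round(1))
U=q;c,sn=np.cos(U[2]),np.sin(U[2])
def loc(n,uv,z):
    d=unproj(n,uv,z)[:2]-U[:2];return (np.array([c*d[0]+sn*d[1],-sn*d[0]+c*d[1]])*1000).round(1)
print("lipR top",loc("top",t(243,238),.093),loc("top",t(355,228),.093)," side",loc("side",s(504,243),.093),loc("side",s(650,180),.093))
print("blue top",loc("top",t(83,220),.153),loc("top",t(180,212),.153),"side",loc("side",s1(198,45),.153),loc("side",s1(278,16),.153))
w=Rd(.411+np.pi/2)
E
```

```text
[ 0.5369 -0.1317  0.1023] [-0.4  0.3  0.6  0.6 -0.7 -0.2  0.6 -0.8]
[ 0.5382 -0.1287  0.0957] [ 0.1 -0.  -0.7  0.2  0.6  0.2 -0.  -0.3]
[ 0.5377 -0.1296  0.0981] [-1.  -0.2  0.   0.5 -1.5 -0.6 -0.2 -0.9 -0.4  0.  -1.3  0.   0.   0.
 -0.4 -0.2]
lipR top [-24.8 -22.1] [-25.6 -97.9]  side [-27.8 -97.4] [-25.7 -23.1]
blue top [-12.1  88.4] [-13.1  26. ] side [-20.5  29.9] [-14.7  94.3]
```

>>> step_arm([
  {"delta_pos":[-6,22,0],"dr":[0,0,36],"fingers":-0.2},
  {"delta_pos":[-6,22,0],"dr":[0,0,36],"fingers":-0.2},
  {"delta_pos":[-6,22,0],"dr":[0,0,36],"fingers":-0.2},
  {"delta_pos":[-6,22,0],"dr":[0,0,36],"fingers":-0.2},
  {"delta_pos":[-10,27,0],"dr":[0,0,46],"fingers":-0.2},
])

```text
time: 5.25
tool_pos: [0.4401, 0.0463, 0.2014]
tool_rot: [3.141, -0.001, 2.471]
contact_force: [0.8, -0.7, -0.1]
opening: 0.0553
grip_force: 0.0
```

```bash
python3 - <<'E'
from h import *
incs([([.53,.233,.2],Rd(.411+np.pi/2))])
E
```

```text
dpos [4.57, 20.21, 0.16] dr [0.0, -0.1, 28.0]
```

>>> step_arm([
  {"delta_pos":[4.6,20.2,0.2],"dr":[0,0,28],"fingers":-0.3},
  {"delta_pos":[4.6,20.2,0.2],"dr":[0,0,28],"fingers":-0.3},
  {"delta_pos":[4.6,20.2,0.2],"dr":[0,0,28],"fingers":-0.3},
  {"delta_pos":[4.6,20.2,0.2],"dr":[0,0,28],"fingers":-0.3},
  {"delta_pos":[4.6,20.2,0.2],"dr":[0,0,28],"fingers":-0.3},
])

```text
time: 5.88
tool_pos: [0.5292, 0.2336, 0.1983]
tool_rot: [-3.141, -0.002, 1.99]
contact_force: [-0.7, -0.2, 0.0]
opening: 0.0594
grip_force: 0.0
```

>>> step_arm([
  {"delta_pos":[0,0,5],"dr":[0,0,0],"fingers":-0.3},
  {"delta_pos":[0,0,8.5],"dr":[0,0,0],"fingers":-0.3},
  {"delta_pos":[0,0,8.5],"dr":[0,0,0],"fingers":-0.3},
  {"delta_pos":[0,0,8.5],"dr":[0,0,0],"fingers":-0.3},
  {"delta_pos":[0,0,8.5],"dr":[0,0,0],"fingers":-0.3},
])

```text
time: 6.5
tool_pos: [0.5301, 0.2316, 0.1167]
tool_rot: [3.138, -0.001, 1.987]
contact_force: [0.7, 0.5, 0.4]
opening: 0.0599
grip_force: 0.0
```

```bash
python3 - <<'E'
from h import *
import cv2
incs([([.53,.233,.055],Rd(.411+np.pi/2))])
im=viewer.read_camera("top")[:,:,::-1]
si=viewer.read_camera("side")[:,:,::-1]
f=lambda i,x,y:cv2.resize(i[y:y+100,x:x+100],(400,400),interpolation=cv2.INTER_CUBIC)
cv2.imwrite("pics/grasp.png",np.hstack([f(im,190,180),f(si,345,110)]))
E
```

```text
dpos [0.13, 0.03, 6.17] dr [0.2, -0.0, 0.3]
```

View pics/grasp.png

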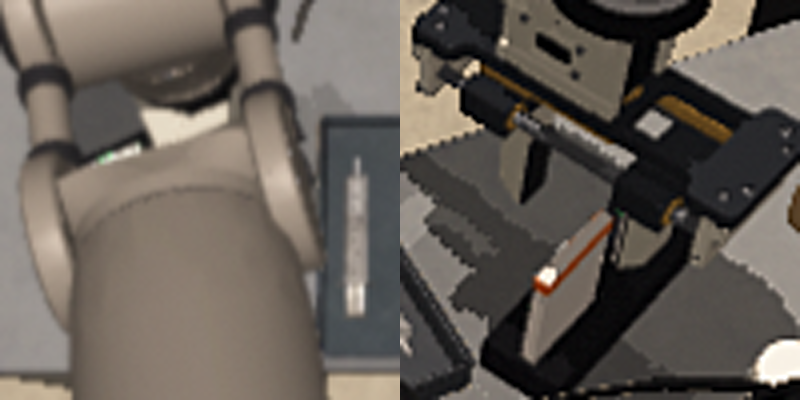

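```bash
python3 - <<'E'
from h import *
print(proj("side",[.5575,.2435,.117]),proj("side",[.5298,.233,.093]),proj("side",[.5183,.2614,.093]),proj("side",[.5421,.2046,.093]))
E
```

```text
[400.54126085 172.15960178] [387.93247237 171.68772339] [396.58302314 163.78922079] [379.23719346 180.065672  ]
```

The projected label ends match the picture at (606,215) and (537,280), and the finger tip is where predicted. Descending and gripping.

>>> step_arm([
  {"delta_pos":[0.1,0,3],"dr":[0,0,0],"fingers":-0.3},
  {"delta_pos":[0.1,0,6.1],"dr":[0,0,0],"fingers":-0.3},
  {"delta_pos":[0.1,0,6.1],"dr":[0,0,0],"fingers":-0.3},
  {"delta_pos":[0.1,0,6.1],"dr":[0,0,0],"fingers":1},
  {"delta_pos":[0.1,0,6.1],"dr":[0,0,0],"fingers":1},
], newtons=30)

```text
time: 7.22
tool_pos: [0.5296, 0.2328, 0.0554]
tool_rot: [3.139, -0.001, 1.987]
contact_force: [0.7, -0.5, -0.3]
opening: 0.0442
grip_force: 0.0
```

>>> step_arm([
  {"delta_pos":[0,0,0],"dr":[0,0,0],"fingers":1},
  {"delta_pos":[0,0,0],"dr":[0,0,0],"fingers":1},
  {"delta_pos":[0,0,0],"dr":[0,0,0],"fingers":1},
  {"delta_pos":[0,0,0],"dr":[0,0,0],"fingers":1},
  {"delta_pos":[0,0,0],"dr":[0,0,0],"fingers":1},
])

```text
time: 7.85
tool_pos: [0.5286, 0.2325, 0.0539]
tool_rot: [-3.141, -0.001, 1.987]
contact_force: [0.1, 0.5, 1.9]
opening: 0.0087
grip_force: 30.0
```

>>> step_arm([
  {"delta_pos":[0,0,-2],"dr":[0,0,0],"fingers":1},
  {"delta_pos":[0,0,-6],"dr":[0,0,0],"fingers":1},
  {"delta_pos":[0,0,-12],"dr":[0,0,0],"fingers":1},
  {"delta_pos":[0,0,-14],"dr":[0,0,0],"fingers":1},
  {"delta_pos":[0,0,-14],"dr":[0,0,0],"fingers":1},
], newtons=40)

```text
time: 8.48
tool_pos: [0.5294, 0.2326, 0.1953]
tool_rot: [3.138, -0.001, 1.987]
contact_force: [-0.6, -0.3, -2.1]
opening: 0.0085
grip_force: 40.0
```

```bash
cat >> h.py <<'E'
UN=np.array([.5377,-.1296,.098])
E
python3 - <<'E'
from h import *
U=np.array([.5377,-.1296,.098])
p=unit2w(-.030,-.060,.20,U);w=Rd(np.pi/2+.098);a=np.array([.50,.08,.2]);print(p)
incs([(a,Rd(1.8)),(p,w)]);incs([(p,w)],a,Rd(1.8))
E
```

```text
[ 0.51371454 -0.19224741  0.2       ]
dpos [-12.77, -8.86, -0.51] dr [0.2, -0.1, 10.7]
dpos [-38.22, -18.61, -0.56] dr [0.2, -0.1, 18.2]
dpos [-26.82, -4.85, -0.0] dr [0.0, -0.0, 7.5]
```

>>> step_arm([
  {"delta_pos":[-19,-9.3,-4.5],"dr":[0,0,9],"fingers":1},
  {"delta_pos":[-19,-9.3,-4.5],"dr":[0,0,9],"fingers":1},
  {"delta_pos":[-19,-9.3,-4.5],"dr":[0,0,9],"fingers":1},
  {"delta_pos":[-38.2,-18.6,-4.5],"dr":[0,0,18],"fingers":1},
  {"delta_pos":[-38.2,-18.6,-4.5],"dr":[0,0,18],"fingers":1},
])

```text
time: 9.1
tool_pos: [0.5161, -0.0775, 0.2339]
tool_rot: [-3.139, -0.002, 1.671]
contact_force: [0.6, -0.6, -0.4]
opening: 0.0085
grip_force: 40.0
```

>>> step_arm([
  {"delta_pos":[0,0,0],"dr":[0,0,0],"fingers":1},
  {"delta_pos":[0,0,0],"dr":[0,0,0],"fingers":1},
  {"delta_pos":[0,0,0],"dr":[0,0,0],"fingers":1},
  {"delta_pos":[0,0,0],"dr":[0,0,0],"fingers":1},
  {"delta_pos":[0,0,0],"dr":[0,0,0],"fingers":1},
])

```text
time: 9.72
tool_pos: [0.5173, -0.0749, 0.2357]
tool_rot: [-3.141, -0.001, 1.674]
contact_force: [0.5, -0.1, -0.4]
opening: 0.0088
grip_force: 40.0
```

```bash
python3 - <<'E'
from h import *
incs([(unit2w(-.030,-.060,.20,UN),Rd(np.pi/2+.098)),(unit2w(-.025,-.060,.165,UN),Rd(np.pi/2+.098))])
E
```

```text
dpos [-11.63, -1.57, 3.55] dr [-0.0, -0.1, 0.3]
dpos [-11.64, -1.06, 7.05] dr [-0.0, -0.1, 0.3]
```

>>> step_arm([
  {"delta_pos":[-6,-1.6,0],"dr":[0,0,0],"fingers":1},
  {"delta_pos":[-11.6,-1.6,0],"dr":[0,0,0],"fingers":1},
  {"delta_pos":[-11.6,-1.6,3.5],"dr":[0,0,0],"fingers":1},
  {"delta_pos":[-11.6,-1.1,7],"dr":[0,0,0],"fingers":1},
  {"delta_pos":[-11.6,-1.1,7],"dr":[0,0,0],"fingers":1},
])

```text
time: 10.35
tool_pos: [0.5167, -0.1913, 0.1633]
tool_rot: [-3.136, -0.004, 1.673]
contact_force: [-0.4, -1.2, -0.5]
opening: 0.0089
grip_force: 40.0
```

```bash
python3 - <<'E'
from h import *
import cv2
incs([(unit2w(-.025,-.060,.165,UN),Rd(np.pi/2+.098))])
im=viewer.read_camera("top")[:,:,::-1]
si=viewer.read_camera("side")[:,:,::-1]
f=lambda i,x,y:cv2.resize(i[y:y+100,x:x+100],(400,400),interpolation=cv2.INTER_CUBIC)
cv2.imwrite("pics/over.png",np.hstack([f(im,330,152),f(si,150,165)]))
E
```

```text
dpos [-0.07, 0.19, -0.17] dr [-0.3, -0.2, 0.3]
```

View pics/over.png

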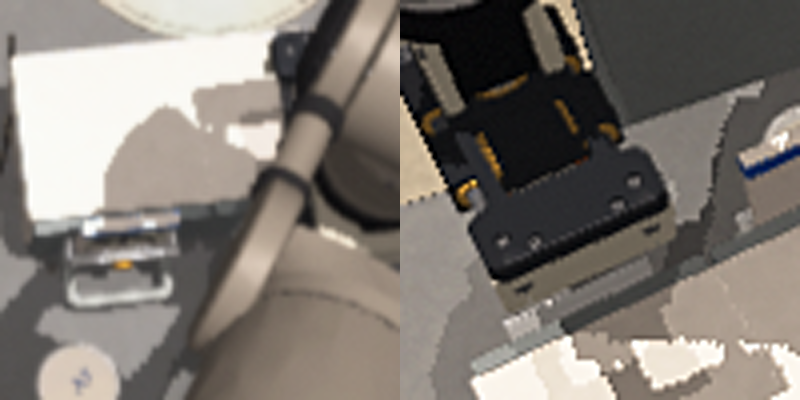

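The gripper hides most of the label. In the side crop, a grey strip from (545,320) to (655,270) should be the label's lower part. I'll compare that with its projection.

```bash
python3 - <<'E'
from h import *
s=robot.observe();r=R.from_euler("xyz",s["tool_rot"]);p=s["tool_pos"];print(p.round(4))
# label frame in tool: y_label ~ tool x (sign irrelevant), z down +.046
for z in(.046,.03):
  for x in(-.031,.031):
    q=p+r.apply([x,.0045*1,z]);q2=p+r.apply([x,-.0045,z])
    print(z,x,q.round(3),[((proj("side",k)-[150,165])*4+[400,0]).round(0).tolist() for k in(q,q2)])
for y in(-.097,-.023):print("lip",((proj("side",unit2w(-.032,y,.093,UN))-[150,165])*4+[400,0]).round(0))
for y in(-.122,0):print("front top edge outer",((proj("side",unit2w(-.010,y,.106,UN))-[150,165])*4+[400,0]).round(0))
E
python3 - <<'E'
import cv2
i=cv2.imread("pics/over.png")[220:370,470:720]
cv2.imwrite("pics/over2.png",cv2.resize(i,(800,480),interpolation=cv2.INTER_CUBIC))
E
```

```text
[ 0.5185 -0.1922  0.1665]
0.046 -0.031 [ 0.526 -0.223  0.12 ] [[507.0, 298.0], [500.0, 283.0]]
0.046 0.031 [ 0.52  -0.161  0.12 ] [[631.0, 241.0], [623.0, 227.0]]
0.03 -0.031 [ 0.526 -0.223  0.136] [[498.0, 280.0], [491.0, 265.0]]
0.03 0.031 [ 0.52  -0.161  0.136] [[624.0, 222.0], [617.0, 208.0]]
lip [500. 314.]
lip [644. 249.]
front top edge outer [459. 359.]
front top edge outer [701. 248.]
```

View pics/over2.png

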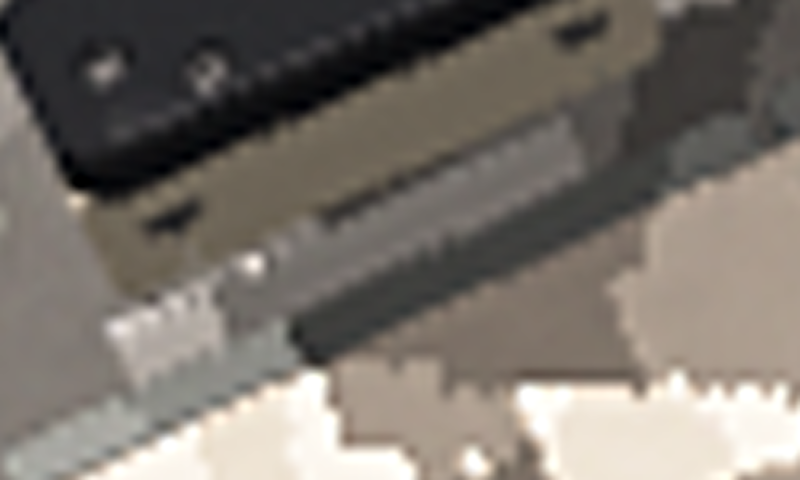

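That strip is actually the ribbed lip, spanning (105,325)–(570,120), and the label is behind the gripper body. I'll go down until the foot is between the lip top and the face top, then feel for the face.

```bash
python3 - <<'E'
from h import *
s=robot.observe();print(s["tool_pos"].round(4),s["contact_force"].round(1))
w=Rd(np.pi/2+.098)
incs([(unit2w(x,-.060,z,UN),w) for x,z in((-.022,.165),(-.021,.145),(-.012,.145))])
E
```

```text
[ 0.5185 -0.1922  0.1665] [-0.3  0.5 -0.2]
dpos [0.04, 0.32, 0.15] dr [0.0, -0.0, 0.3]
dpos [0.03, 0.42, 2.15] dr [0.0, -0.0, 0.3]
dpos [0.03, 1.32, 2.15] dr [0.0, -0.0, 0.3]
```

>>> step_arm([
  {"delta_pos":[0,0.3,0.2],"dr":[0,0,0.3],"fingers":1},
  {"delta_pos":[0,0.4,1.2],"dr":[0,0,0.3],"fingers":1},
  {"delta_pos":[0,0.4,2.1],"dr":[0,0,0.3],"fingers":1},
  {"delta_pos":[0,0.4,2.1],"dr":[0,0,0.3],"fingers":1},
  {"delta_pos":[0,0.4,2.1],"dr":[0,0,0.3],"fingers":1},
])

```text
time: 11.08
tool_pos: [0.522, -0.1919, 0.1446]
tool_rot: [-3.141, -0.001, 1.668]
contact_force: [-0.4, 0.3, -0.4]
opening: 0.0087
grip_force: 40.0
```

>>> step_arm([
  {"delta_pos":[0,0.2,0],"dr":[0,0,0],"fingers":1},
  {"delta_pos":[0,0.4,0],"dr":[0,0,0],"fingers":1},
  {"delta_pos":[0,0.6,0],"dr":[0,0,0],"fingers":1},
  {"delta_pos":[0,0.7,0],"dr":[0,0,0],"fingers":1},
  {"delta_pos":[0,0.7,0],"dr":[0,0,0],"fingers":1},
])

```text
time: 11.7
tool_pos: [0.529, -0.1911, 0.1445]
tool_rot: [-3.141, -0.001, 1.668]
contact_force: [0.4, 0.2, -1.7]
opening: 0.009
grip_force: 40.0
```

>>> step_arm([
  {"delta_pos":[0,0.1,0],"dr":[0,0,0],"fingers":1},
  {"delta_pos":[0,0.2,0],"dr":[0,0,0],"fingers":1},
  {"delta_pos":[0,0.3,0],"dr":[0,0,0],"fingers":1},
  {"delta_pos":[0,0.3,0],"dr":[0,0,0],"fingers":1},
  {"delta_pos":[0,0.3,0],"dr":[0,0,0],"fingers":1},
])

```text
time: 12.32
tool_pos: [0.5296, -0.1911, 0.1444]
tool_rot: [-3.136, -0.002, 1.668]
contact_force: [-9.5, -2.6, 4.4]
opening: 0.0089
grip_force: 40.0
```

The label touches the face at TCP x ≈ 0.529, which agrees with the unit fit. I'll ease off and slide down.

>>> step_arm([
  {"delta_pos":[0,-0.35,0],"dr":[0,0,0],"fingers":1},
  {"delta_pos":[0,-0.35,0.3],"dr":[0,0,0],"fingers":1},
  {"delta_pos":[0,-0.35,0.7],"dr":[0,0,0],"fingers":1},
  {"delta_pos":[0,-0.35,1.1],"dr":[0,0,0],"fingers":1},
  {"delta_pos":[0,-0.35,1.3],"dr":[0,0,0],"fingers":1},
])

```text
time: 12.95
tool_pos: [0.5284, -0.191, 0.131]
tool_rot: [-3.141, -0.001, 1.668]
contact_force: [-0.1, -0.5, -1.0]
opening: 0.0087
grip_force: 40.0
```

>>> step_arm([
  {"delta_pos":[0,-0.05,0.3],"dr":[0,0,0],"fingers":1},
  {"delta_pos":[0,-0.05,0.6],"dr":[0,0,0],"fingers":1},
  {"delta_pos":[0,-0.05,0.9],"dr":[0,0,0],"fingers":1},
  {"delta_pos":[0,-0.05,1.0],"dr":[0,0,0],"fingers":1},
  {"delta_pos":[0,-0.05,1.0],"dr":[0,0,0],"fingers":1},
])

```text
time: 13.58
tool_pos: [0.528, -0.1914, 0.1215]
tool_rot: [-3.141, -0.001, 1.668]
contact_force: [0.6, -1.3, -0.9]
opening: 0.0085
grip_force: 40.0
```

>>> step_arm([
  {"delta_pos":[0,0,0.2],"dr":[0,0,0],"fingers":1},
  {"delta_pos":[0,0,0.4],"dr":[0,0,0],"fingers":1},
  {"delta_pos":[0,0,0.6],"dr":[0,0,0],"fingers":1},
  {"delta_pos":[0,0,0.7],"dr":[0,0,0],"fingers":1},
  {"delta_pos":[0,0,0.7],"dr":[0,0,0],"fingers":1},
])

```text
time: 14.2
tool_pos: [0.5282, -0.1914, 0.1152]
tool_rot: [3.141, -0.0, 1.668]
contact_force: [-1.5, -0.5, 5.6]
opening: 0.0088
grip_force: 40.0
```

>>> step_arm([
  {"delta_pos":[0,0,0.1],"dr":[0,0,0],"fingers":1},
  {"delta_pos":[0,0,0.15],"dr":[0,0,0],"fingers":1},
  {"delta_pos":[0,0,0.2],"dr":[0,0,0],"fingers":1},
  {"delta_pos":[0,0,0.2],"dr":[0,0,0],"fingers":1},
  {"delta_pos":[0,0,0.2],"dr":[0,0,0],"fingers":1},
])

```text
time: 14.82
tool_pos: [0.5282, -0.1914, 0.1139]
tool_rot: [3.141, -0.0, 1.668]
contact_force: [-2.4, -0.8, 9.6]
opening: 0.0087
grip_force: 40.0
```

>>> step_arm([
  {"delta_pos":[0,0,0.1],"dr":[0,0,0],"fingers":1},
  {"delta_pos":[0,0,0.15],"dr":[0,0,0],"fingers":1},
  {"delta_pos":[0,0,0.2],"dr":[0,0,0],"fingers":1},
  {"delta_pos":[0,0,0.2],"dr":[0,0,0],"fingers":1},
  {"delta_pos":[0,0,0.2],"dr":[0,0,0],"fingers":1},
])

```text
time: 15.45
tool_pos: [0.5282, -0.1915, 0.1138]
tool_rot: [3.14, 0.001, 1.668]
contact_force: [-6.4, 1.5, 23.9]
opening: 0.0089
grip_force: 40.0
```

It has hit the hard stop at the expected height (TCP z 0.1138). I'll ease the push slightly and let it settle.

>>> step_arm([
  {"delta_pos":[0,-0.03,-0.05],"dr":[0,0,0],"fingers":1},
  {"delta_pos":[0,-0.03,-0.05],"dr":[0,0,0],"fingers":1},
  {"delta_pos":[0,-0.03,-0.05],"dr":[0,0,0],"fingers":1},
  {"delta_pos":[0,-0.03,-0.05],"dr":[0,0,0],"fingers":1},
  {"delta_pos":[0,-0.03,-0.05],"dr":[0,0,0],"fingers":1},
])

```text
time: 16.08
tool_pos: [0.5282, -0.1915, 0.1138]
tool_rot: [3.14, 0.001, 1.668]
contact_force: [-5.2, 1.2, 19.8]
opening: 0.009
grip_force: 40.0
```

```bash
python3 - <<'E'
from h import *
s=robot.observe();print(s["tool_pos"].round(4),s["tool_rot"].round(3),s["contact_force"].round(1),s["torque"].round(2),s["grip_force"])
if s["contact_force"][2]>14 and abs(s["tool_pos"][2]-.1138)<.0006: print(robot.hand_in())
E
```

```text
[ 0.5282 -0.1915  0.1138] [3.140e+00 1.000e-03 1.668e+00] [-5.2  1.2 19.8] [0.3  1.19 0.01] 40.01068890094757
the job is handed in; nothing more can be done
None
```

I shut the drawer and pressed the orange label down to a hard stop, at the height expected for fully home. I handed in at about 16 s, still gripping it (40 N) and pressing down with about 20 N. The gripper hid the label from the cameras, so I judged the fit by force and position; hand-in returned no verdict.

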